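# Raise the balanced desk lamp and switch it on

### The arm

A 6-joint arm with a two-finger parallel gripper is mounted at the origin on a cart in front of the work surface, level with it; the furniture and walls round the work are solid. World frame = base frame: x ahead of the robot, y to its left, z up, the work surface at z = 0. Lengths are in m, angles in degrees, forces in N, time in s.
With the tool pointing down it reaches from about 0.375 to 0.9 m from the base axis. Payload 3.1 kg.
Tool frame: the origin (TCP) lies on the centre line of the jaws, within the pads' length; the fingertips stand 8 mm ahead of it and the grasp point (between the pads) lies 11 mm behind it; y points along the fingers, x is the direction in which the jaws open and shut, and the axes are right-handed (so a half turn about y gives the same grasp; the last joint's range is limited). The gripper opens to 87 mm and grips with 3 to 60 N. Pads are 19 mm wide; open, the fingers measure 117 mm over their backs; the gripper's body (75 mm by 190 mm) begins 51 mm behind the grasp point.
Start: joints at [-75.201, 30.224, 82.088, -0, 67.689, -10.227], TCP at [0.264, -0.566, 0.231] pointing down, gripper open.
Joint ranges: [-176.69, 176.69], [-43.24, 126.21], [12.49, 139.97], [-82, 262], [0, 151.66], [-163.58, 163.58]. Speed limits (degrees/s): [159.86, 159.86, 180, 180, 180, 180].

### API

Orientations are given as a 3x3 rotation matrix whose columns are the frame's x, y, z axes.
In Python, from rig import read_state, imaging, job, spotter gives the robot as it stands.
- The arm moves only by the tool apply_moves, never from a script. Its argument "steps" is a list of rows, each an object of numbers: "x", "y", "z": the shift along the world's x, y, z in mm; "spin": the turn about the world's z in rad. In form: [{"x": .., "y": .., "z": .., "spin": ..}, ...]. A call has 1 to 12 rows; each row shifts and turns the pose as measured when the row begins; what a row does not reach is not made up. A row lasts 1/10 s, in which the tool goes at most 50 mm and 8.59 degrees, less where a joint would pass 70% of its speed; a pose out of reach is approached as far as the arm can. A call is refused whole if a number of a shift passes 50 or a number of a turn 0.15, either way. A call with a gripper value outside its range is refused whole. "grip" is the finger opening in mm, from 0 to 87, set as the call begins (left out, the last holds). The fingers move at their own pace and stop on an object; the grip force is fixed at half the most. Time passes only in rows, so rows that do not move let the fingers close. It gives the time, the measured TCP pose, the force and the opening at its end, in the units of the state.
- read_state(): the state, without advancing time (a new reading comes with each control period).
- imaging.capture(name): name is "side" or "top"; returns the picture (384x512x3 uint8, red, green, blue); there is no depth.
- imaging.camera_params(name): a dict with "fov_y" (degrees; the focal length in pixels is half the picture's height over the tangent of half this angle, whatever the lens; pixels are square), "cx", "cy" (the principal point, pixels), "dist" ([k1, k2, p1, p2, k3] as OpenCV has them; the pictures are not rectified), "R" (3x3) and "t" (3): a world point X has camera coordinates R X + t. Camera axes: x right, y down, z forward; pixel columns grow to the right and rows downward; lengths in m; the calibration is good to about 2 mm. A picture is of the moment at which its call begins. camera_params takes no time and is no camera call.
- job.hand_in(): hands the job in, once; it reports no verdict.
Trained networks look in the newest picture that a camera, given by its name, has taken for a name from the list of things; names that differ only in an ending like _2 or _b are one class to them, and where a whole thing is asked for, a point or a joint stands for the part that bears it (a point fixed in the world has none). Each returns a list of dicts, best first, with "score" (0 to 1); they miss things now and then, are a little off and sometimes report something else, mostly with a low value. They report only what shows in the picture. A call takes as long as a camera call.
- spotter.cut_out(name, camera): "mask" (384x512 bool, what is visible of it) and "rect" ([left, top, width, height] in pixels, round what is visible of it).
The state is a dict: "time_s": time; "joint_positions": joint angles; "qvel": joint speeds; "tau": joint torques, N m; "position": TCP position; "tcp_rot": TCP orientation; "force": force on the tool from outside, world axes, zero at the start; "moment": the same for the moment, N m; "opening": opening from 0.0 (shut) to 1.0 (fully open).
Only numpy, scipy, OpenCV 4.12 (cv2) and the standard library are available. Lean on these libraries where they do the work, as an engineer would, in place of code of your own. Each camera call takes 0.05 s, during which the arm holds its last target.

### The job

The counterweighted desk lamp is folded down over its own switch. Push its arm up with the fingertips or the outside of the fingers, past its balance point, until it stays fully raised by itself, then press the round button at the front of its base all the way down to switch it on, and let go. Never take the arm or its light bar between the fingers, and leave everything else on the desk where it stands.

Things in the scene. Friction and masses are not known exactly. Their poses are not given: they have to be found in the camera images.
- lamp_arm (a joint): hinge of the lamp's arm, rad: 0 = folded on its lower stop (arm rises 30 deg from the pivot to the light bar), 1.0 = fully raised on its upper stop (87 deg); elevation = 0.524 + value. A counterweight behind the pivot balances it at about 0.47: below that it drops back, above it swings up by itself in about 2 s (damped). Folded, the bar takes 0.6 to 1 N to lift
- light_bar (a point): centre of the light bar at the end of the arm: a level round tube, 24 mm diameter, 260 mm long along this frame's y, 130 mm free to either side; x runs down the arm to the pivot, 200 mm away. 220 mm above the desk when folded, 320 mm when raised. The arm behind it, from the tube's middle to the pivot, is a bar 12 mm wide, 14 mm thick (22 mm wide at the tube)
- lamp_pivot (a point): middle of the arm's hinge axle, 120 mm above the desk, held in a fork 32 mm wide near the back of the base. Its frame is that of the base: x points from the front of the base (button) to the back, y to the left along the axle, z up. The base is fixed
- lamp: the lamp's dark steel base plate, 260 (x) x 180 (y) x 16 mm, fixed; origin at the centre of its underside on the desk, x towards its back (away from the button). The pivot is at x = +90 mm, the button at x = -85 mm, y = 0
- switch (a joint): travel of the push button, m: 0 = out, 0.006 = fully down. It is sprung and takes about 4 N; it comes back when released
- switch_top (a point): centre of the top of the white round button, 30 mm in diameter, at the front of the base; it is pressed straight down. When the arm is folded the light bar lies right above it
- eraser: small eraser, 21x44x12 mm, lying on the lamp's base plate to the left of the arm, close to the fork; loose, to be left alone (origin at its underside)
- pen_pot: dark pen pot with pens, 78x88 mm, 147 mm tall, on the desk left of the lamp; loose, to be left alone (origin at its underside)
- sticky_pad: sticky-note pad, 75x75x11 mm, left of the lamp; loose, to be left alone (origin at its underside)
- phone: phone lying flat, 146x72x8 mm, right of the lamp; loose, to be left alone (origin at its underside)
- mug: mug of coffee, 81x111x100 mm, right of and behind the lamp; loose, to be left alone (origin at its underside)
- calculator: pocket calculator, 118x74x11 mm, lying on the left side of the desk; loose, to be left alone (origin at its underside)
- stapler: stapler, 34x126x44 mm, at the front right; loose, to be left alone (origin at its underside)
- earbud_case: small rounded earbud case, 46x52x31 mm, near the front edge of the desk, left of the lamp; loose, to be left alone (origin at its underside)

How it is judged (in metres and radians):
On the way, in this order (a step that is already met when the one before it is completed fails the run):
1. the arm is past its balance point and fully raised (value of joint lamp_arm above 0.92 rad), for 0.2 s.
2. the button is pressed down while the arm is raised (value of joint switch above 0.0045 m and value of joint lamp_arm above 0.92 rad), for 0.1 s.
At the end, for the whole second after the job is handed in: the arm rests fully raised by itself (joint above 0.92 rad of 1.0, at rest), the button has been pressed (beyond 4.5 of its 6 mm) after that and is out again, and each loose thing is within 30 mm of where it stood (value of joint lamp_arm above 0.92 rad and velocity of joint lamp_arm below 0.05 rad/s and value of joint switch below 0.002 m and distance of each of eraser, pen_pot, sticky_pad, phone, mug, calculator, stapler, earbud_case from where it was at the start of the episode below 0.03 m); the robot touches nothing.
It fails at once if the light bar or the arm is taken between the fingers (contact force between the fingers and lamp above 0.3 N and ((x of the grasp point in the frame of light_bar between -0.008 and 0.008 m and y of the grasp point in the frame of light_bar between -0.13 and 0.13 m and z of the grasp point in the frame of light_bar between -0.008 and 0.008 m) or (x of the grasp point in the frame of light_bar between 0 and 0.17 m and y of the grasp point in the frame of light_bar between -0.007 and 0.007 m and z of the grasp point in the frame of light_bar between -0.008 and 0.008 m))).
It fails at once if a loose thing is shoved, knocked over, lifted or carried off (more than 40 mm from its place, or tipped by more than 0.5 rad) (distance of any of eraser, pen_pot, sticky_pad, phone, mug, calculator, stapler, earbud_case from where it was at the start of the episode above 0.04 m or angle between any of eraser, pen_pot, sticky_pad, phone, mug, calculator, stapler, earbud_case's own z axis and vertical above 0.5 rad).
It also fails if it takes over 48 s, if anything falls off the work surface, if the arm or the gripper's body presses on something with over 40 N, if the wrist force passes 120 N, or if a joint passes its speed limit or range.

## Working session

There is one attempt and no reset: what is moved stays moved. The work goes in short steps, Python scripts to look and compute and a tool call to move; the robot and the scene stay as the last step left them, time stands still between calls to the robot, and variables do not carry over. Pictures are saved under pics/ and viewed, and the job is handed in when it is done.

Besides the shell and the picture viewer there is one more tool, called after "Call:" as a command line: name --argument value ..., lists and objects as JSON in quotes. apply_moves: Moves the arm, as the interface text tells. Its arguments: {"type":"object","properties":{"steps":{"type":"array"},"grip":{"type":"number"}},"required":["steps"]}

```bash
mkdir -p pics
python3 - <<'E'
from rig import read_state, imaging, job, spotter
import cv2, numpy as np
s=read_state(); print(s['time_s'],s['position'],np.round(s['tcp_rot'],3),s['opening'],s['force'])
for n in ['side','top']:
    im=imaging.capture(n); cv2.imwrite(f'pics/{n}0.png',im[:,:,::-1])
    p=imaging.camera_params(n); print(n,p)
    for o in ['light_bar','lamp','switch_top']:
        r=spotter.cut_out(o,n); print(o,[(round(d['score'],2),d['rect']) for d in r][:3])
E
```

```text
0.0 [ 0.26423681 -0.56560367  0.22959089] [[ 0.423 -0.001  0.906]
 [-0.906  0.002  0.423]
 [-0.002 -1.     0.   ]] 1.003794626477861 [ 0.17170337  0.45720342 -0.42370897]
side {'fov_y': 51.26335203487137, 'cx': 258.50534610323143, 'cy': 192.24188602746335, 'dist': array([-0.09393073,  0.        ,  0.        ,  0.        ,  0.        ]), 'R': array([[-0.99324071, -0.11521791,  0.01406164],
       [-0.08036943,  0.59525275, -0.79950917],
       [ 0.08374755, -0.79523518, -0.60048926]]), 't': array([0.55252471, 0.17546358, 1.15101179])}
light_bar [(0.64, [178.6, 144.6, 93.4, 64.7]), (0.28, [181.3, 235.7, 33.5, 55.5])]
lamp [(0.68, [173.1, 145.7, 108.8, 109.8])]
switch_top [(0.45, [258.6, 219.9, 13.9, 7.8])]
top {'fov_y': 55.42862537312466, 'cx': 259.98697439542576, 'cy': 190.40431298655568, 'dist': array([-0.1208593,  0.       ,  0.       ,  0.       ,  0.       ]), 'R': array([[ 0.00958308, -0.99986581, -0.01328648],
       [-0.99877281, -0.00892526, -0.04871556],
       [ 0.04859044,  0.01373702, -0.99872432]]), 't': array([-0.01772806,  0.56655448,  1.28183324])}
light_bar [(0.89, [216.4, 121.0, 87.0, 83.2]), (0.43, [204.9, 190.8, 20.0, 18.8])]
lamp [(0.8, [213.6, 120.7, 90.9, 96.7])]
switch_top []
```

Run:
```python
import cv2
for n in ['side','top']:
    im=cv2.imread(f'pics/{n}0.png'); 
    c=im[100:280,140:340]
    cv2.imwrite(f'pics/{n}0c.png',cv2.resize(c,None,fx=3.3,fy=3.3,interpolation=cv2.INTER_CUBIC))
```

```text
(no output)
```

View pics/side0.png

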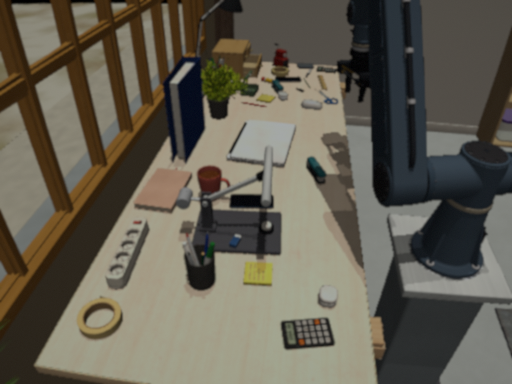

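View pics/top0.png

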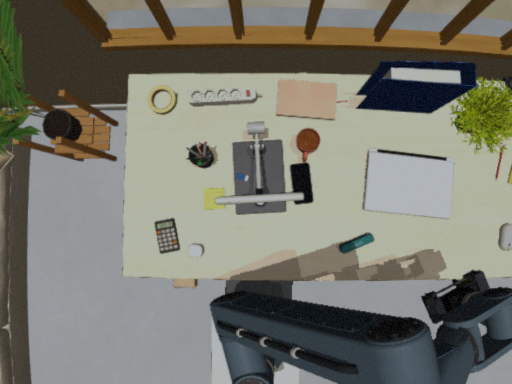

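```bash
ls pics
```

```text
side0.png
side0c.png
top0.png
top0c.png
```

View pics/side0c.png

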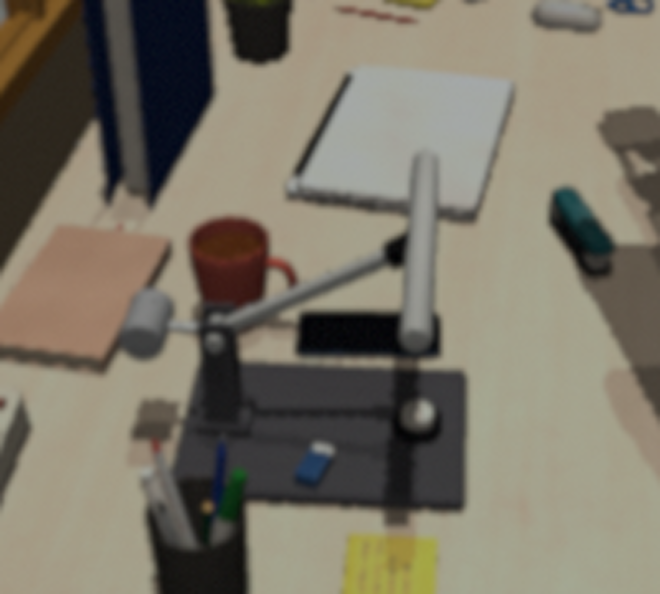

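View pics/top0c.png

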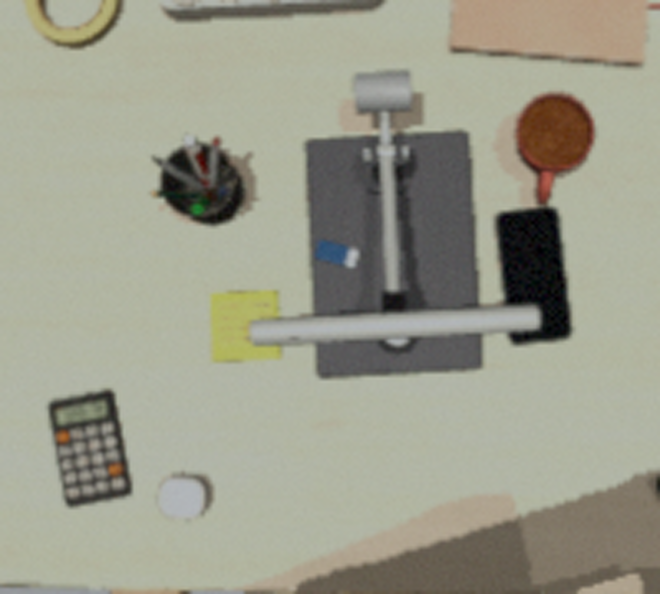

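```bash
cat > h.py <<'E'
import numpy as np, cv2
from rig import imaging
def K(p):
    f=192/np.tan(np.radians(p['fov_y']/2)); return np.array([[f,0,p['cx']],[0,f,p['cy']],[0,0,1]])
def ray(n,uv):
    p=imaging.camera_params(n)
    q=cv2.undistortPoints(np.array([[uv]],float),K(p),p['dist'])[0,0]
    R,t=p['R'],p['t']; return -R.T@t, R.T@np.array([q[0],q[1],1])
def atz(n,uv,z):
    c,d=ray(n,uv); return c+d*(z-c[2])/d[2]
def tri(a,b):
    c1,d1=ray('side',a);c2,d2=ray('top',b)
    A=np.stack([d1,-d2],1); s=np.linalg.lstsq(A,c2-c1,rcond=None)[0]
    P,Q=c1+d1*s[0],c2+d2*s[1]; return (P+Q)/2, np.linalg.norm(P-Q)
def proj(n,X):
    p=imaging.camera_params(n); return cv2.projectPoints(np.array(X,float).reshape(-1,1,3),cv2.Rodrigues(p['R'])[0],p['t'],K(p),p['dist'])[0][:,0]
def uc(x,y): return (140+(x+.5)/3.3-.5,100+(y+.5)/3.3-.5)
E
python3 - <<'E'
from h import *
np.set_printoptions(precision=4,suppress=True)
cs=[atz('top',uc(*c),.016) for c in [(305,141),(468,131),(482,368),(318,377)]]
print('plate top',cs,np.mean(cs,0))
cs2=[atz('side',uc(*c),.016) for c in [(467,373),(465,507)]]; print('side front corners',cs2)
L,R=atz('top',uc(252,332),.22),atz('top',uc(539,318),.22); print('bar',L,R,(L+R)/2,np.linalg.norm(L-R))
print('button side', [atz('side',uc(422,412),z) for z in (.02,.03)])
print('pivot',atz('side',uc(215,338),.12), atz('top',uc(387,153),.12))
print('bar tri', tri(uc(417,335),uc(252,332)),tri(uc(426,158),uc(539,318)))
E
```

```text
plate top [array([0.7376, 0.0889, 0.016 ]), array([ 0.7497, -0.0875,  0.016 ]), array([ 0.494, -0.104,  0.016]), array([0.4827, 0.0714, 0.016 ])] [ 0.616  -0.0078  0.016 ]
side front corners [array([ 0.496 , -0.0981,  0.016 ]), array([0.485 , 0.0796, 0.016 ])]
bar [0.526  0.1157 0.22  ] [ 0.5411 -0.1435  0.22  ] [ 0.5336 -0.0139  0.22  ] 0.25965290252588913
button side [array([ 0.5328, -0.0321,  0.02  ]), array([ 0.532 , -0.0208,  0.03  ])]
pivot [0.71   0.0091 0.12  ] [ 0.7072 -0.0025  0.12  ]
bar tri (array([0.5269, 0.1151, 0.2251]), np.float64(0.0018936630838652627)) (array([ 0.5433, -0.1431,  0.2227]), np.float64(0.004707843378938011))
```

Call:
apply_moves --grip 0 --steps '[{"x":12,"y":36,"spin":-0.04},{"x":12,"y":36,"spin":-0.04},{"x":12,"y":36,"spin":-0.04},{"x":12,"y":36,"spin":-0.04},{"x":12,"y":36,"spin":-0.04},{"x":12,"y":36,"spin":-0.04},{"x":12,"y":36,"spin":-0.04},{"x":12,"y":36,"spin":-0.04},{"x":12,"y":36},{"x":12,"y":36},{"x":0,"y":0}]'

```text
invalid input at $.steps[0]: expected keys x, y, z, spin
```

Call:
apply_moves --grip 0 --steps '[{"x":12,"y":36,"z":0,"spin":-0.04},{"x":12,"y":36,"z":0,"spin":-0.04},{"x":12,"y":36,"z":0,"spin":-0.04},{"x":12,"y":36,"z":0,"spin":-0.04},{"x":12,"y":36,"z":0,"spin":-0.04},{"x":12,"y":36,"z":0,"spin":-0.04},{"x":12,"y":36,"z":0,"spin":-0.04},{"x":12,"y":36,"z":0,"spin":-0.04},{"x":12,"y":36,"z":0,"spin":0},{"x":12,"y":36,"z":0,"spin":0},{"x":0,"y":0,"z":0,"spin":0}]'

```text
time_s: 1.5
position: [0.3855, -0.1959, 0.2316]
tcp_rot: [[0.097, 0.002, 0.995], [-0.995, -0.007, 0.097], [0.007, -1.0, 0.001]]
force: [0.1, -0.2, 0.4]
opening: 0.083
```

Call:
apply_moves --steps '[{"x":8,"y":26,"z":-3,"spin":-0.02},{"x":8,"y":26,"z":-3,"spin":-0.02},{"x":8,"y":26,"z":-3,"spin":0},{"x":8,"y":26,"z":-3,"spin":0},{"x":8,"y":26,"z":-3,"spin":0},{"x":8,"y":26,"z":-3,"spin":0},{"x":8,"y":26,"z":-3,"spin":0},{"x":8,"y":10,"z":-3,"spin":0},{"x":0,"y":0,"z":0,"spin":0}]'

```text
time_s: 2.4
position: [0.4564, -0.0038, 0.2094]
tcp_rot: [[0.054, 0.012, 0.998], [-0.998, -0.016, 0.054], [0.017, -1.0, 0.011]]
force: [0.1, -1.0, 0.1]
opening: 0.004
```

Run:
```python
from rig import read_state, imaging
import cv2
print(read_state()['position'],read_state()['opening'])
for n in ['side','top']:
    im=imaging.capture(n)[:,:,::-1]
    cv2.imwrite(f'pics/{n}1.png',cv2.resize(im[80:300,120:360],None,fx=2.5,fy=2.5,interpolation=cv2.INTER_CUBIC))
```

```text
[ 0.45641542 -0.00382637  0.20938055] 0.0043010963559557075
```

View pics/side1.png

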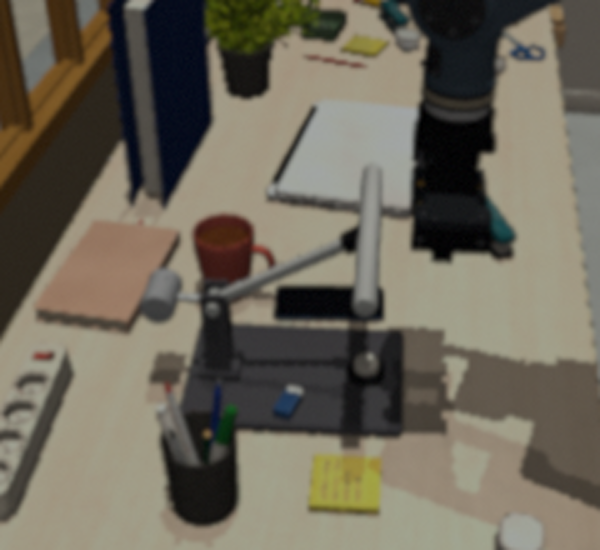

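View pics/top1.png

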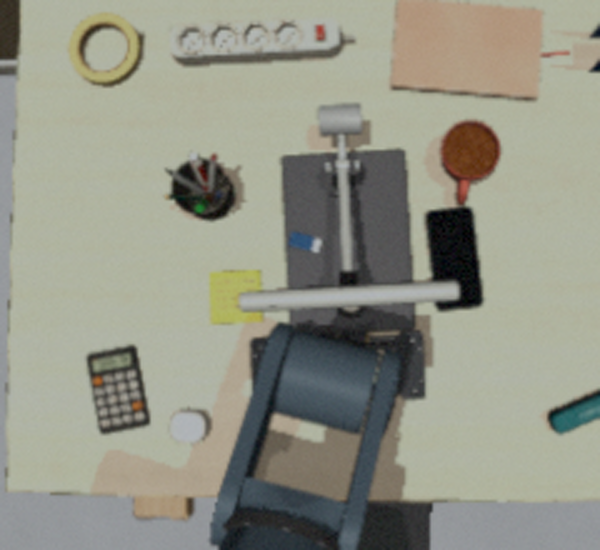

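Call:
apply_moves --steps '[{"x":8,"y":-4,"z":0,"spin":0},{"x":8,"y":-4,"z":0,"spin":0},{"x":8,"y":-2,"z":0,"spin":0},{"x":8,"y":0,"z":0,"spin":0},{"x":8,"y":0,"z":0,"spin":0},{"x":4,"y":0,"z":0,"spin":0},{"x":0,"y":0,"z":0,"spin":0}]'

```text
time_s: 3.2
position: [0.5043, -0.0205, 0.2099]
tcp_rot: [[0.046, 0.012, 0.999], [-0.999, -0.018, 0.046], [0.018, -1.0, 0.012]]
force: [-0.0, -0.2, -0.4]
opening: 0.005
```

Call:
apply_moves --steps '[{"x":4,"y":0,"z":0,"spin":0},{"x":4,"y":0,"z":1,"spin":0},{"x":4,"y":0,"z":2,"spin":0},{"x":4,"y":0,"z":4,"spin":0},{"x":4,"y":0,"z":6,"spin":0}]'

```text
time_s: 3.7
position: [0.5194, -0.0195, 0.2219]
tcp_rot: [[0.048, -0.002, 0.999], [-0.999, -0.017, 0.048], [0.017, -1.0, -0.003]]
force: [-1.7, -0.2, 0.2]
opening: 0.004
```

Run:
```python
from rig import read_state, imaging
import cv2
for n in ['side']:
    im=imaging.capture(n)[:,:,::-1]
    cv2.imwrite(f'pics/{n}2.png',cv2.resize(im[80:300,120:360],None,fx=2.5,fy=2.5,interpolation=cv2.INTER_CUBIC))
s=read_state();print(s['position'],s['force'])
```

```text
[ 0.52048234 -0.01947047  0.22315087] [-4.56270224 -0.0054975   2.53929878]
```

View pics/side2.png

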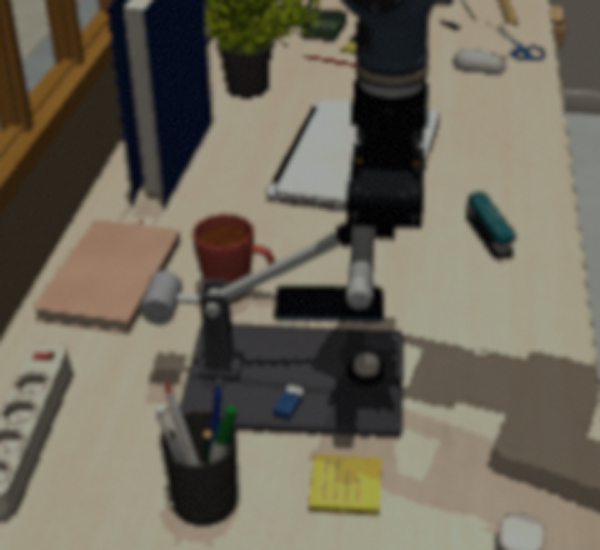

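Call:
apply_moves --steps '[{"x":4,"y":0,"z":6,"spin":0},{"x":4,"y":0,"z":6,"spin":0},{"x":4,"y":0,"z":6,"spin":0},{"x":5,"y":0,"z":6,"spin":0}]'

```text
time_s: 4.15
position: [0.5392, -0.0184, 0.2494]
tcp_rot: [[0.048, 0.002, 0.999], [-0.999, -0.015, 0.048], [0.015, -1.0, 0.002]]
force: [-2.6, 0.6, 1.2]
opening: 0.005
```

Run:
```python
from rig import read_state, imaging
import cv2
for n in ['side']:
    im=imaging.capture(n)[:,:,::-1]
    cv2.imwrite(f'pics/{n}3.png',cv2.resize(im[80:300,120:360],None,fx=2.5,fy=2.5,interpolation=cv2.INTER_CUBIC))
s=read_state();print(s['position'],s['force'])
```

```text
[ 0.541252   -0.01879329  0.25069375] [0.87568791 0.04198087 1.34781703]
```

View pics/side3.png

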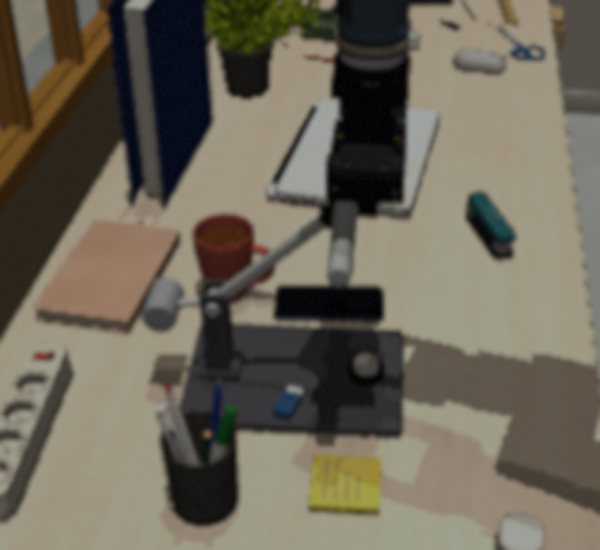

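Call:
apply_moves --steps '[{"x":6,"y":0,"z":6,"spin":0},{"x":6,"y":0,"z":5,"spin":0},{"x":7,"y":0,"z":5,"spin":0},{"x":7,"y":0,"z":5,"spin":0},{"x":7,"y":0,"z":4,"spin":0}]'

```text
time_s: 4.7
position: [0.5779, -0.0192, 0.2784]
tcp_rot: [[0.048, 0.009, 0.999], [-0.999, -0.017, 0.048], [0.017, -1.0, 0.009]]
force: [-1.4, -0.6, 0.4]
opening: 0.006
```

Run:
```python
from rig import read_state, imaging
import cv2
for n in ['side']:
    im=imaging.capture(n)[:,:,::-1]
    cv2.imwrite(f'pics/{n}4.png',cv2.resize(im[80:300,120:360],None,fx=2.5,fy=2.5,interpolation=cv2.INTER_CUBIC))
s=read_state();print(s['position'],s['force'])
```

```text
[ 0.57987639 -0.01948569  0.27921751] [0.53380347 0.05309876 0.39798048]
```

View pics/side4.png

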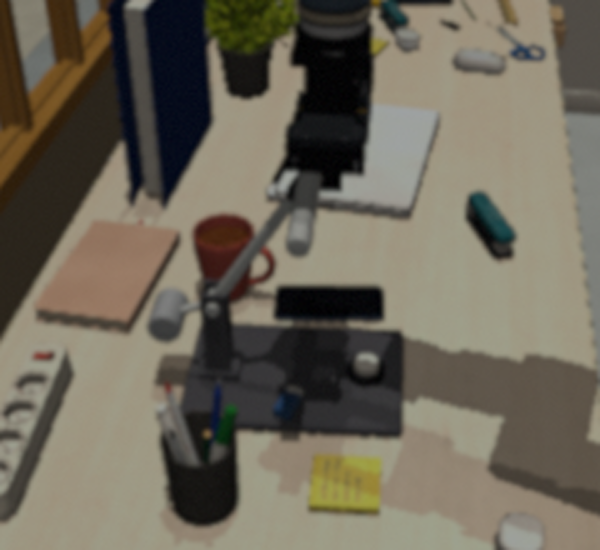

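Call:
apply_moves --steps '[{"x":8,"y":0,"z":4,"spin":0},{"x":8,"y":0,"z":3,"spin":0},{"x":8,"y":0,"z":3,"spin":0},{"x":6,"y":0,"z":2,"spin":0},{"x":0,"y":0,"z":0,"spin":0},{"x":0,"y":0,"z":0,"spin":0},{"x":0,"y":0,"z":0,"spin":0},{"x":0,"y":0,"z":0,"spin":0}]'

```text
time_s: 5.55
position: [0.6131, -0.0198, 0.2909]
tcp_rot: [[0.047, 0.014, 0.999], [-0.999, -0.018, 0.048], [0.018, -1.0, 0.013]]
force: [0.3, 0.1, 0.3]
opening: 0.008
```

Run:
```python
from rig import read_state, imaging
import cv2
for n in ['side']:
    im=imaging.capture(n)[:,:,::-1]
    cv2.imwrite(f'pics/{n}5.png',cv2.resize(im[80:300,120:360],None,fx=2.5,fy=2.5,interpolation=cv2.INTER_CUBIC))
s=read_state();print(s['position'],s['force'])
```

```text
[ 0.61299713 -0.01980203  0.2909369 ] [-0.58688228  0.85302081 -0.81146496]
```

View pics/side5.png

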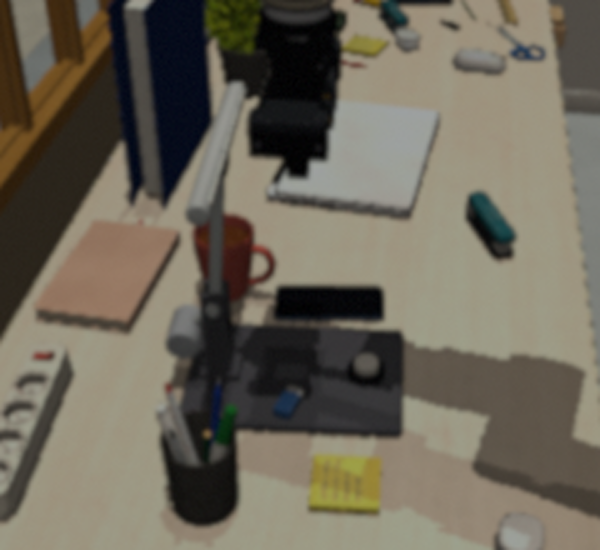

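Call:
apply_moves --steps '[{"x":-20,"y":2,"z":0,"spin":0},{"x":-20,"y":2,"z":0,"spin":0},{"x":-20,"y":2,"z":0,"spin":0},{"x":-20,"y":1,"z":-10,"spin":0},{"x":-2,"y":0,"z":-30,"spin":0},{"x":0,"y":0,"z":-30,"spin":0},{"x":0,"y":0,"z":-30,"spin":0},{"x":0,"y":0,"z":-30,"spin":0},{"x":0,"y":0,"z":-30,"spin":0},{"x":0,"y":0,"z":0,"spin":0},{"x":0,"y":0,"z":0,"spin":0}]'

```text
time_s: 6.7
position: [0.5274, -0.0127, 0.1298]
tcp_rot: [[0.047, 0.022, 0.999], [-0.999, -0.02, 0.047], [0.021, -1.0, 0.021]]
force: [0.7, -0.5, 1.2]
opening: 0.007
```

Run:
```python
from rig import read_state, imaging
import cv2
for n in ['side']:
    im=imaging.capture(n)[:,:,::-1]
    cv2.imwrite(f'pics/{n}6.png',cv2.resize(im[80:300,120:360],None,fx=2.5,fy=2.5,interpolation=cv2.INTER_CUBIC))
s=read_state();print(s['position'],s['force'])
from h import *
X=s['position']; print(proj('side',[X-[0,0,.008],[.531,-.0132,.03],[.531,-.0132,.016]]))
```

```text
[ 0.52718384 -0.01266153  0.12995433] [-0.15150781 -0.56729897  0.58994685]
[[269.84355504 202.15768473]
 [267.61277348 226.22053517]
 [267.48166783 229.71750696]]
```

View pics/side6.png

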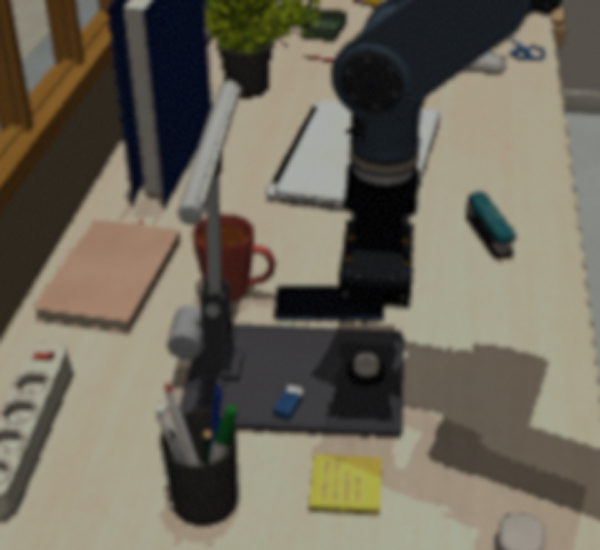

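Call:
apply_moves --steps '[{"x":3,"y":0,"z":-20,"spin":0},{"x":2,"y":0,"z":-20,"spin":0},{"x":0,"y":0,"z":-20,"spin":0},{"x":0,"y":0,"z":-12,"spin":0},{"x":0,"y":0,"z":0,"spin":0},{"x":0,"y":0,"z":0,"spin":0}]'

```text
time_s: 7.35
position: [0.541, -0.0144, 0.0664]
tcp_rot: [[0.047, 0.044, 0.998], [-0.999, -0.025, 0.048], [0.027, -0.999, 0.043]]
force: [-0.1, -0.7, -0.0]
opening: 0.006
```

Call:
apply_moves --steps '[{"x":-5,"y":0,"z":-4,"spin":0},{"x":-4,"y":0,"z":-4,"spin":0},{"x":-1,"y":0,"z":-4,"spin":0},{"x":0,"y":0,"z":0,"spin":0},{"x":0,"y":0,"z":0,"spin":0}]'

```text
time_s: 7.85
position: [0.5316, -0.0147, 0.0564]
tcp_rot: [[0.047, 0.049, 0.998], [-0.999, -0.026, 0.048], [0.028, -0.998, 0.047]]
force: [0.0, -0.1, -0.3]
opening: 0.004
```

Run:
```python
from rig import read_state, imaging
import cv2
for n in ['side']:
    im=imaging.capture(n)[:,:,::-1]
    cv2.imwrite(f'pics/{n}7.png',cv2.resize(im[140:280,190:320],None,fx=4,fy=4,interpolation=cv2.INTER_CUBIC))
s=read_state();print(s['position'],s['force'])
```

```text
[ 0.53155765 -0.01470485  0.05643038] [-0.63721175  0.29771189  0.53098783]
```

View pics/side7.png

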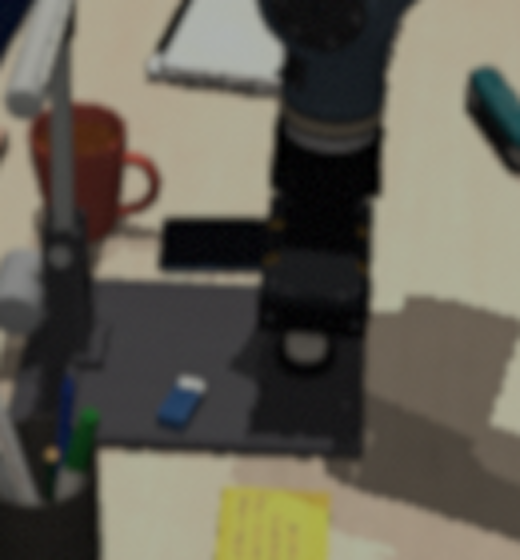

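Tips hang over the button (button at crop 305,348). The tip is 48 mm above the desk, so I go down in small steps.

Call:
apply_moves --steps '[{"x":0,"y":0,"z":-4,"spin":0},{"x":0,"y":0,"z":-4,"spin":0},{"x":0,"y":0,"z":-3,"spin":0},{"x":0,"y":0,"z":-3,"spin":0},{"x":0,"y":0,"z":0,"spin":0}]'

```text
time_s: 8.4
position: [0.5324, -0.0148, 0.0417]
tcp_rot: [[0.047, 0.05, 0.998], [-0.998, -0.026, 0.048], [0.029, -0.998, 0.049]]
force: [-0.7, -0.2, 3.0]
opening: 0.004
```

Call:
apply_moves --steps '[{"x":0,"y":0,"z":-3,"spin":0},{"x":0,"y":0,"z":-3,"spin":0},{"x":0,"y":0,"z":0,"spin":0}]'

```text
time_s: 8.7
position: [0.5324, -0.0148, 0.0414]
tcp_rot: [[0.048, 0.052, 0.998], [-0.998, -0.027, 0.049], [0.03, -0.998, 0.051]]
force: [-1.5, 0.5, 3.5]
opening: 0.003
```

Call:
apply_moves --steps '[{"x":0,"y":0,"z":-6,"spin":0},{"x":0,"y":0,"z":-8,"spin":0},{"x":0,"y":0,"z":-8,"spin":0}]'

```text
time_s: 9.0
position: [0.5327, -0.0148, 0.0389]
tcp_rot: [[0.051, 0.06, 0.997], [-0.998, -0.031, 0.053], [0.034, -0.998, 0.058]]
force: [-16.5, 2.1, 78.8]
opening: 0.002
```

Call:
apply_moves --steps '[{"x":0,"y":0,"z":2,"spin":0},{"x":0,"y":0,"z":1,"spin":0}]'

```text
time_s: 9.2
position: [0.5334, -0.0148, 0.0482]
tcp_rot: [[0.051, 0.067, 0.996], [-0.998, -0.033, 0.053], [0.037, -0.997, 0.065]]
force: [0.4, 0.7, 1.2]
opening: 0.008
```

Run:
```python
from rig import read_state, imaging
import cv2
for n in ['side']:
    im=imaging.capture(n)[:,:,::-1]
    cv2.imwrite(f'pics/{n}8.png',cv2.resize(im[180:260,220:300],None,fx=7,fy=7,interpolation=cv2.INTER_CUBIC))
s=read_state();print(s['position'],s['force'],s['moment'])
```

```text
[ 0.5335379  -0.01486632  0.04782608] [ 0.70147735 -0.43190702  1.00381898] [ 0.03701193  0.03904517 -0.04991215]
```

View pics/side8.png

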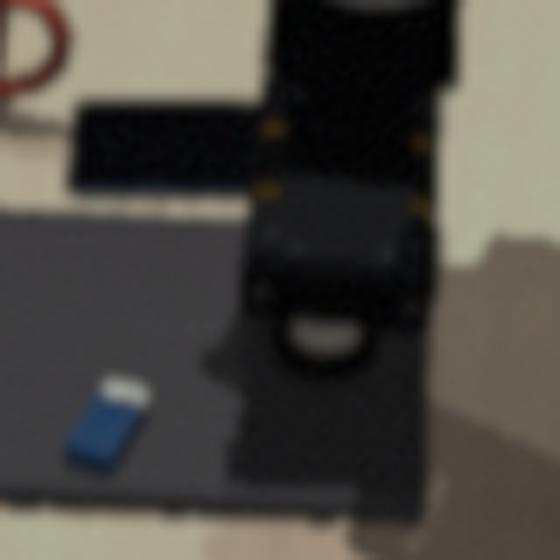

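Run:
```python
from rig import read_state
from h import *
s=read_state();T=s['position'];R=s['tcp_rot']
yaw=np.radians(3.5)
def circ(c,r,z): 
    a=np.linspace(0,2*np.pi,40); return np.c_[c[0]+r*np.cos(a),c[1]+r*np.sin(a),0*a+z]
def draw(im,sc,off,X,col):
    p=(proj('side',X)-off+.5)*sc-.5
    cv2.polylines(im,[np.round(p).astype(int).reshape(-1,1,2)],False,col,1,cv2.LINE_AA)
box=np.array([[a*.015,.008,b*.0095] for a,b in [(-1,-1),(1,-1),(1,1),(-1,1),(-1,-1)]])@R.T+T
a=cv2.imread('pics/side0.png'); a=cv2.resize(a[200:245,240:295],None,fx=12,fy=12,interpolation=cv2.INTER_CUBIC)
cv2.imwrite('pics/ov0raw.png',a.copy())
for z,c in[(.036,(0,255,0)),(.03,(0,255,255))]:
    draw(a,12,np.array([240,200]),circ((.531,-.0132),.015,z),c)
draw(a,12,np.array([240,200]),box,(255,0,255))
cv2.imwrite('pics/ov0.png',a)
```

```text
(no output)
```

View pics/ov0.png

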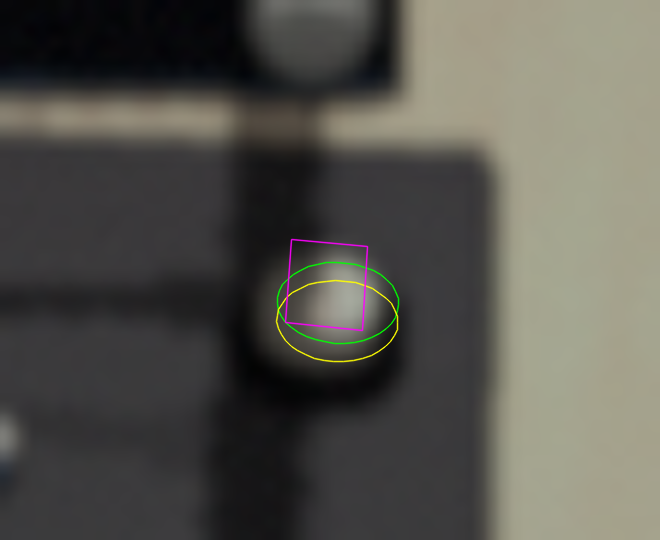

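View pics/ov0raw.png

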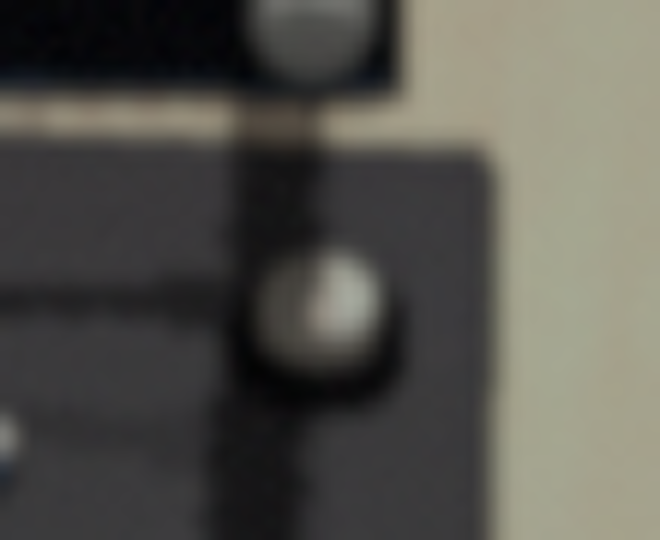

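Call:
apply_moves --steps '[{"x":0,"y":0,"z":-2,"spin":0},{"x":0,"y":0,"z":0,"spin":0}]'

```text
time_s: 9.45
position: [0.5336, -0.0149, 0.0451]
tcp_rot: [[0.051, 0.067, 0.996], [-0.998, -0.033, 0.053], [0.037, -0.997, 0.065]]
force: [-1.1, -0.7, 1.9]
opening: 0.003
```

Call:
apply_moves --steps '[{"x":0,"y":0,"z":-2,"spin":0},{"x":0,"y":0,"z":0,"spin":0}]'

```text
time_s: 9.65
position: [0.5336, -0.0149, 0.0416]
tcp_rot: [[0.051, 0.065, 0.997], [-0.998, -0.033, 0.053], [0.036, -0.997, 0.063]]
force: [0.0, 1.0, 3.0]
opening: 0.006
```

Call:
apply_moves --steps '[{"x":0,"y":0,"z":-2,"spin":0},{"x":0,"y":0,"z":0,"spin":0}]'

```text
time_s: 9.85
position: [0.5337, -0.0149, 0.0407]
tcp_rot: [[0.051, 0.065, 0.997], [-0.998, -0.033, 0.053], [0.036, -0.997, 0.063]]
force: [-1.5, 1.2, 9.2]
opening: 0.009
```

Call:
apply_moves --steps '[{"x":0,"y":0,"z":-2,"spin":0},{"x":0,"y":0,"z":-2,"spin":0}]'

```text
time_s: 10.05
position: [0.5337, -0.0149, 0.0401]
tcp_rot: [[0.051, 0.066, 0.997], [-0.998, -0.033, 0.054], [0.037, -0.997, 0.064]]
force: [-5.0, 1.1, 28.3]
opening: 0.007
```

Call:
apply_moves --steps '[{"x":0,"y":0,"z":-2,"spin":0},{"x":0,"y":0,"z":-2,"spin":0},{"x":0,"y":0,"z":2,"spin":0},{"x":0,"y":0,"z":8,"spin":0},{"x":0,"y":0,"z":20,"spin":0},{"x":-5,"y":0,"z":30,"spin":0},{"x":-10,"y":0,"z":30,"spin":0},{"x":-10,"y":0,"z":30,"spin":0},{"x":-10,"y":0,"z":20,"spin":0},{"x":-10,"y":-30,"z":0,"spin":0},{"x":-10,"y":-30,"z":0,"spin":0},{"x":-10,"y":-30,"z":0,"spin":0}]'

```text
time_s: 11.25
position: [0.4649, -0.1035, 0.1833]
tcp_rot: [[0.06, 0.06, 0.996], [-0.998, -0.032, 0.062], [0.035, -0.998, 0.058]]
force: [0.2, 0.1, -0.4]
opening: 0.014
```

Call:
apply_moves --steps '[{"x":-10,"y":-30,"z":0,"spin":0},{"x":-10,"y":-30,"z":0,"spin":0},{"x":-5,"y":-30,"z":0,"spin":0},{"x":0,"y":-30,"z":0,"spin":0},{"x":0,"y":0,"z":0,"spin":0},{"x":0,"y":0,"z":0,"spin":0}]'

```text
time_s: 11.85
position: [0.4354, -0.2303, 0.1812]
tcp_rot: [[0.055, 0.055, 0.997], [-0.998, -0.028, 0.057], [0.031, -0.998, 0.053]]
force: [0.1, 0.6, -0.8]
opening: 0.007
```

Run:
```python
from rig import read_state, imaging
import cv2
for n in ['side','top']:
    im=imaging.capture(n)[:,:,::-1]
    cv2.imwrite(f'pics/{n}9full.png',im)
    cv2.imwrite(f'pics/{n}9.png',cv2.resize(im[80:300,120:360],None,fx=2.5,fy=2.5,interpolation=cv2.INTER_CUBIC))
s=read_state();print(s['position'],s['force'],s['time_s'])
```

```text
[ 0.43593906 -0.22983373  0.18145008] [ 0.25180184 -0.50261651 -0.06822401] 11.95
```

View pics/side9.png

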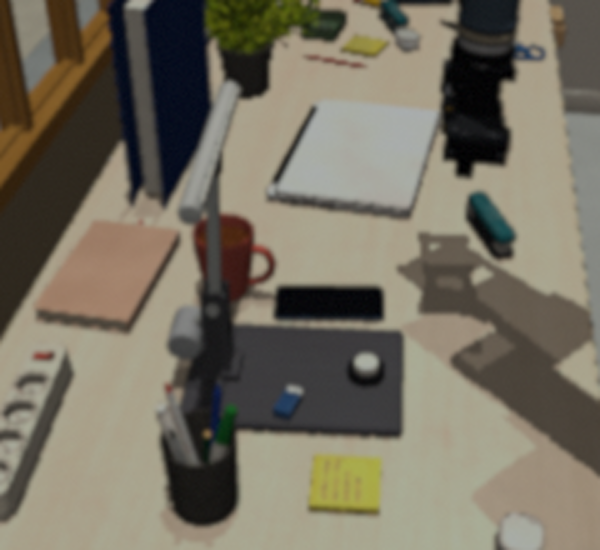

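View pics/top9.png

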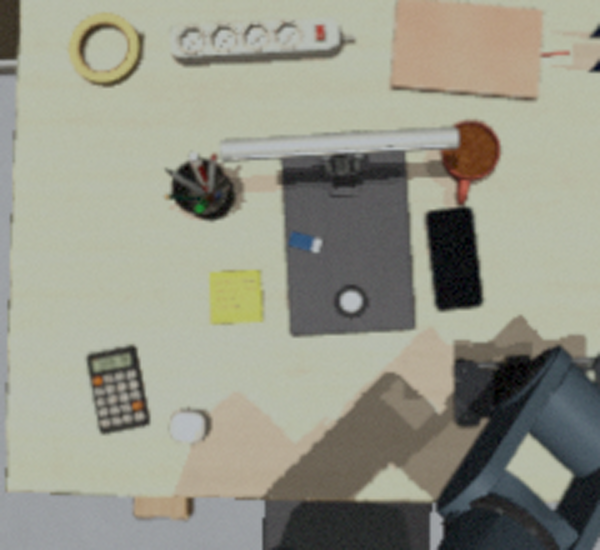

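Run:
```python
from h import *
a=(120+350.5/2.5-.5,80+301.5/2.5-.5); b=(120+366.5/2.5-.5,80+364/2.5-.5)
print(tri(b,a),atz('top',a,.035))
from rig import job
job.hand_in()
```

```text
(array([ 0.5336827 , -0.01199313,  0.03503348]), np.float64(0.003675092806026302)) [ 0.53184848 -0.01209868  0.035     ]
the job is handed in; nothing more can be done
```

The lamp's arm is raised and staying up by itself, and its button has been pressed and let go. I handed the job in at about 12 s of the 48 s allowed; the hand-in gives no verdict.

- **Raising the arm:** With the gripper shut, I pushed the outside of the fingers against the front of the light bar, following its arc. Past the balance point it swung up by itself. The final side and top pictures show it still fully raised with the robot well away.
- **Pressing the button:** I pressed it twice with the closed fingertips while the arm was up. On the second press the force rose slowly over about 6 mm, then climbed sharply at a stop. I took that as the button fully down; its travel can't be read directly. A final position check put the button within about 3 mm of where I pressed.
- **Harder than needed:** On the first press my steps were too large and the wrist force reached about 79 N. That is under the 120 N wrist limit, and only the fingertips should have been touching. I backed off at once and made the second press gently, at about 28 N when last read.
- **Rest of the desk:** In the final pictures the button looks out again and the robot touches nothing. By eye, the loose things shown stand where they did. The stapler is hidden in the top view but looks unmoved from the side. I didn't measure their positions.

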